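# Set the bench sander to speed four and start it

### The job

Set the little disc sander running at speed four: with a fingertip, gently push its pointer lever round clockwise, click by click, to the fourth speed mark after the off dot, without turning it past that mark, and only then press the round start button fully down and let it go. Push only, never pinch or squeeze the lever, and do not lift or shove the sander or disturb the things around it.

Things in the scene. Friction and masses are not known exactly. Their poses are not given: they have to be found in the camera images.
- sander: grey box-shaped bench disc sander on four rubber feet, standing loose on the table, 2.5 kg: casing 150 (x) x 180 (y) x 52 mm high, with a flat level aluminium top panel. Origin: centre of the casing at the table surface; z up, -x is its front, +y its left side. On its right (-y) side a small vertical sanding disc with a rest reaches out to y = -136 mm, at most 64 mm high.
- selector_axis (a point): point on the vertical turning axis of the speed selector, level with the top panel: 5 mm behind and 28 mm left of the sander's centre, 52 mm above the table. The selector is a black hub, 36 mm across and 12 mm high, that carries a black one-sided pointer lever, a straight bar with a white line along its top, whose free end points at the mark that is set.
- lever_tip (a point): point on top of the pointer lever near its free end, 36 mm from the selector axis and 27 mm above the panel; turns with the lever. The bar is 10 mm wide and reaches 41 mm out from the axis; its top is 27 mm, its underside 5 mm above the panel.
- off_mark (a point): centre of the round black off dot, 10 mm across, on the panel, 48 mm from the selector axis towards the sander's left (+y). From it clockwise, 30 degrees apart round the axis, follow six flat bars, each longer than the last, for speeds 1 to 6; all marks lie 44 to 61 mm from the axis and are flat.
- selector (a joint): selector angle, rad, clockwise from above positive: 0 = off, lever along the sander's +y; each speed is one click of 0.524 rad further (speed 3: 1.571, lever along +x). Rests in a click; starts at off, 1 or 2. Between clicks it resists with up to about 0.06 N m (2 N at 30 mm); half-way it snaps to the next click, ahead of the finger, and stays there.
- start_top (a point): centre of the top of the round start button near the sander's front right corner of the panel: a grey cap 24 mm across in a black housing, 43 mm in front of and 55 mm to the right of the sander's centre, its top 21 mm above the panel; pushed straight down
- start (a joint): how far the start button is pressed, m: 0 up, 0.005 fully down (a spring; about 4 N holds it fully down); comes up again by itself
- tape_measure: yellow tape measure, 61x72x31 mm, lying to the left of the sander; origin at the centre of its underside; to be left alone
- film_tub: black tub with a grey lid, 34 mm across and 37 mm high, behind the sander; origin at the centre of its underside; to be left alone
- eraser: small eraser, 21x42x12 mm, to the right of the sander; origin at the centre of its underside; to be left alone

How it is judged:
By the outcome, as a careful person would: the job done as asked, in the order asked, and still so for the second after the job is handed in, with the robot touching nothing.
It also fails if it takes over 64 s, if anything falls off the work surface, if the arm or the gripper's body presses on something with over 40 N, if the wrist force passes 120 N, or if a joint passes its speed limit or range.

### The arm

A 6-joint arm with a two-finger parallel gripper is mounted at the origin on a cart in front of the work surface, level with it; the furniture and walls round the work are solid. World frame = base frame: x ahead of the robot, y to its left, z up, the work surface at z = 0. Lengths are in m, angles in rad, forces in N, time in s.
With the tool pointing down it reaches from about 0.35 to 0.975 m from the base axis. Payload 4.9 kg.
Tool frame: the origin (TCP) lies midway between the tips of the shut fingers; the grasp point (between the pads) lies 19 mm behind it; z points along the fingers, y is the line along which they close (so a half turn about z gives the same grasp; the last joint's range is limited). The gripper opens to 85 mm and grips with 20 to 120 N. Pads are 22 mm wide; open, the fingers measure 114 mm over their backs; the gripper's body (76 mm by 85 mm) begins 54 mm behind the grasp point. The pads swing forward as they close: fully open they stand 13 mm farther back than shut.
Start: joints at [0.987, 0.053, 1.613, -0, 1.476, -0.119], TCP at [0.28, 0.559, 0.203] pointing down, gripper open.
Joint ranges: [-3.01, 3.01], [-1.01, 2.22], [0.06, 2.58], [-1.02, 4.17], [0.09, 2.62], [-3.14, 3.14]. Speed limits (rad/s): [2.57, 2.57, 3.14, 3.14, 3.14, 3.14].

### API

Orientations are given as a rotation vector (axis times angle).
In Python, from station import ctrl gives the robot as it stands.
- The arm moves only by the shell command python3 -m handwheel 'ROWS' [FORCE]. ROWS is JSON, a list of rows, each an object with "gripper": the gripper command: -1 is fully open, 1 is shut, values between are in proportion; "offset": the shift along the tool's x, y, z in mm, a list of three; "rotation": the turn, a rotation vector about the tool's x, y, z in rad, a list of three. A call has exactly 8 rows; each row is the pose to reach, as a shift and turn from the pose commanded when the call began, along the tool's axes at that moment; what a row does not reach only later rows make up. A row lasts 1/8 s, in which the tool goes at most 62.5 mm and 10.7 degrees, less where a joint would pass 70% of its speed; a pose out of reach is approached as far as the arm can. A call with a gripper value outside its range is refused whole. The fingers move at their own pace and stop on an object; FORCE is the grip in N (left out, the last holds). Time passes only in rows, so rows that repeat a pose let the fingers close, or fill a call up. It gives the time, the measured TCP pose, the force, the opening and the grip force at its end, in the units of the state.
- ctrl.get_obs(): the state, without advancing time (a new reading comes with each control period).
- ctrl.get_image(name): name is "scene" or "top"; returns a dict with "image" (480x640x3 uint8, red, green, blue), "fovy" (degrees; the focal length in pixels is half the picture's height over the tangent of half this angle, whatever the lens; pixels are square), "cx", "cy" (the principal point, pixels), "k1" (the pictures are not rectified: a ray, as slopes to the right and down, at radius r is drawn at 1 + k1 r^2 times it, then the intrinsics apply), "xyz" and "attitude" of the camera in the world. Camera axes: x right, y up, looking along -z (the intrinsics and any distortion apply to the point x, -y, -z); pixel columns grow to the right and rows downward; lengths in m; the calibration is good to about 2 mm. A picture is of the moment at which its call begins. There is no depth.
- ctrl.finish_job(): hands the job in; it is judged then, once.
The state is a dict: "t": time; "q": joint angles; "dq": joint speeds; "effort": joint torques, N m; "tool_pos": TCP position; "tool_rot": TCP orientation; "contact_force": force on the tool from outside, world axes, zero at the start; "wrist_torque": the same for the moment, N m; "opening": finger opening in m; "grip_force": force on a finger pad.
Only numpy, scipy, OpenCV 4.12 (cv2) and the standard library are available. Lean on these libraries where they do the work, as an engineer would, in place of code of your own. Each camera call takes 0.05 s, during which the arm holds its last target. There are 200 camera calls.

## Working session

There is one attempt and no reset: what is moved stays moved. The work goes in short steps, Python scripts to look and compute and a shell command to move; the robot and the scene stay as the last step left them, time stands still between calls to the robot, and variables do not carry over. Pictures are saved under pics/ and viewed, at most 10 in all, crops included, and the job is handed in when it is done.

```bash
mkdir -p pics; ls
python3 - <<'E'
from station import ctrl
import cv2
o=ctrl.get_obs(); print({k:o[k] for k in('t','tool_pos','tool_rot','opening','contact_force')})
for n in('scene','top'):
    d=ctrl.get_image(n); cv2.imwrite(f'pics/{n}1.png',d['image'][:,:,::-1]); print({k:v for k,v in d.items() if k!='image'})
E
```

```text
pics
{'t': 0.0, 'tool_pos': array([0.27975772, 0.5581069 , 0.20153837]), 'tool_rot': array([-0.72338293, -3.05640741,  0.00312378]), 'opening': 0.085290519299248, 'contact_force': array([-0.34844983,  0.46951692, -0.0207065 ])}
{'fovy': 50.851494371399326, 'cx': 325.16294822664315, 'cy': 245.93177574464397, 'k1': 0.028846951864772093, 'xyz': array([ 0.29007752, -0.55831633,  0.62827165]), 'attitude': array([ 0.87270122, -0.19202249, -0.37756744])}
{'fovy': 43.86613618022724, 'cx': 313.3702573566214, 'cy': 242.14345932588395, 'k1': -0.18291177605492365, 'xyz': array([0.40249251, 0.04788567, 1.36996319]), 'attitude': array([ 0.10352964, -0.13195395, -1.55248882])}
```

View pics/scene1.png

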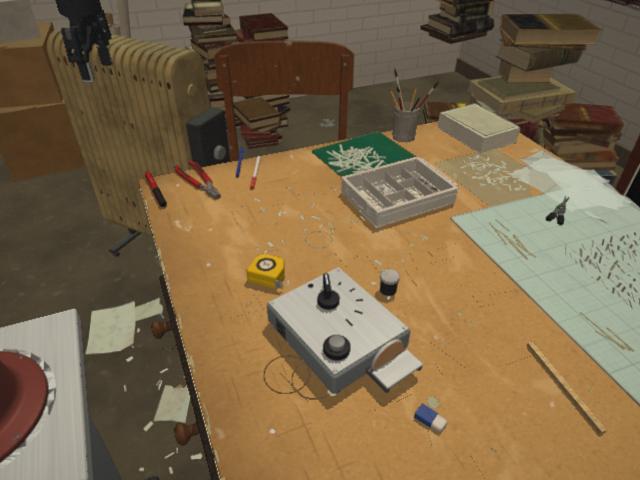

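View pics/top1.png

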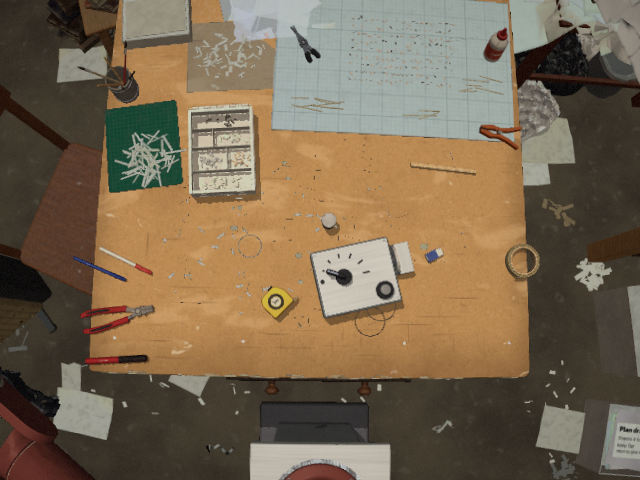

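The scene view shows the sander near (340,325). In the top view its panel is at about (357,277), the off dot at (322,282), the lever hub at (344,277) with the lever pointing to about (328,270), and the start button at (385,290). Next I'll measure these.

```bash
cat > h.py <<'E'
import numpy as np, cv2
from scipy.spatial.transform import Rotation as R
def K(d):
    f=240/np.tan(np.radians(d['fovy'])/2); return np.array([[f,0,d['cx']],[0,f,d['cy']],[0,0,1]])
D=lambda d:np.array([d['k1'],0,0,0,0.])
def cast(d,px,z):
    u=cv2.undistortPoints(np.array(px,float).reshape(-1,1,2),K(d),D(d)).reshape(-1,2)
    r=R.from_rotvec(d['attitude']).apply(np.c_[u[:,0],-u[:,1],-np.ones(len(u))])
    return d['xyz']+r*((z-d['xyz'][2])/r[:,2])[:,None]
def proj(d,P):
    c=R.from_rotvec(d['attitude']).inv().apply(np.atleast_2d(P)-d['xyz'])*[1,-1,-1]
    return cv2.projectPoints(c.reshape(-1,1,3),np.zeros(3),np.zeros(3),K(d),D(d))[0].reshape(-1,2)
E
python3 - <<'E'
from station import ctrl
from h import *
for n,box in(('top',(300,225,412,325)),('scene',(255,260,425,395))):
    d=ctrl.get_image(n); im=d['image']; hsv=cv2.cvtColor(im,cv2.COLOR_RGB2HSV)
    m=((hsv[...,1]<45)&(hsv[...,2]>(150 if n=='top' else 135))).astype(np.uint8)
    x0,y0,x1,y1=box; w=np.zeros_like(m); w[y0:y1,x0:x1]=m[y0:y1,x0:x1]
    w=cv2.morphologyEx(w,cv2.MORPH_OPEN,np.ones((3,3)))
    cs,_=cv2.findContours(w,cv2.RETR_EXTERNAL,cv2.CHAIN_APPROX_NONE); c=max(cs,key=cv2.contourArea)
    P=cast(d,c.reshape(-1,2),.052)[:,:2]
    print(n,cv2.contourArea(c),'rect',cv2.minAreaRect((P*1000).astype(np.float32)), 'hull px',cv2.approxPolyDP(cv2.convexHull(c),4,True).reshape(-1,2).tolist())
    k=5 if n=='top' else 4
    v=cv2.resize(im[y0:y1,x0:x1],None,fx=k,fy=k,interpolation=cv2.INTER_CUBIC)[:,:,::-1].copy()
    cv2.drawContours(v,[(c-[x0,y0])*k],-1,(0,0,255),1)
    cv2.imwrite(f'pics/{n}2.png',v)
E
```

```text
top 4352.0 rect ((527.0582885742188, -70.36213684082031), (141.9639892578125, 171.575927734375), 13.560920715332031) hull px [[386, 239], [399, 298], [325, 314], [312, 254]]
scene 6756.5 rect ((526.644287109375, -73.21137237548828), (141.2111053466797, 171.11537170410156), 13.434514999389648) hull px [[339, 269], [406, 329], [333, 373], [270, 302]]
```

View pics/top2.png

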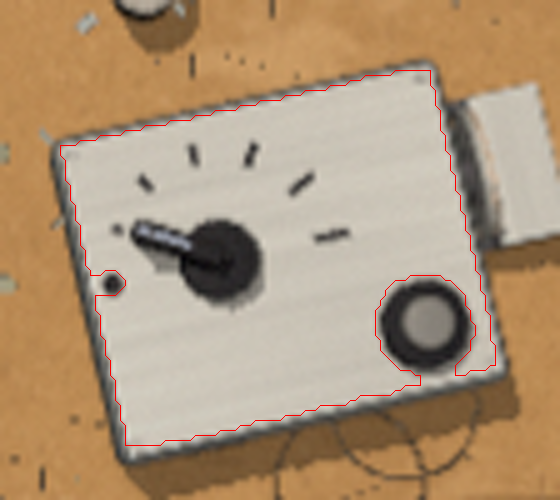

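View pics/scene2.png

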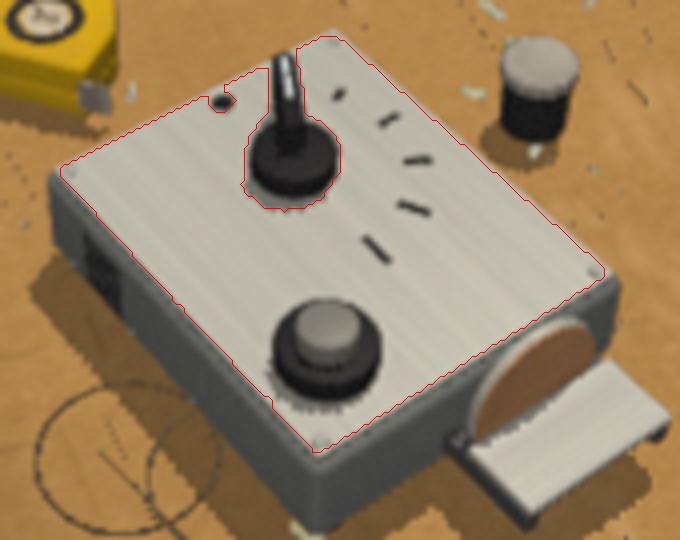

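The lever is at speed 1 (30° clockwise of the off dot), so it needs three clicks. The panel rectangle agrees in both views: centre about (0.527, -0.072), yaw 13.5°. I'll cross-check the fine features and work out the moves.

```bash
cat >> h.py <<'E'
C=np.array([.5269,-.0718]); YAW=13.5
def S(x,y): # sander -> world xy (mm in)
    a=np.radians(YAW); return C+np.array([np.cos(a)*x-np.sin(a)*y,np.sin(a)*x+np.cos(a)*y])/1000
AX=S(5,28)
def push(th,r=32,off=16): # finger centre xy and heading of tool y for lever-face angle th(deg cw)
    h=np.radians(90-th+YAW); u=np.array([np.cos(h),np.sin(h)]); n=np.array([-u[1],u[0]])
    return AX+(r*u+off*n)/1000, h
def rel(obs,P,h):  # offset mm in tool axes and turn about tool z (rad)
    Rt=R.from_rotvec(obs['tool_rot']); o=Rt.inv().apply(np.array(P)-obs['tool_pos'])*1000
    G=np.c_[[np.sin(h),-np.cos(h),0],[np.cos(h),np.sin(h),0],[0,0,-1]]
    G[:,0]=np.cross(G[:,1],G[:,2])
    return o.round(1),(Rt.inv()*R.from_matrix(G)).as_rotvec().round(3)
E
python3 - <<'E'
from station import ctrl
from h import *
t=ctrl.get_image('top'); s=ctrl.get_image('scene')
print('off pred',S(5,76),cast(t,[[300+112/5-.4,225+284/5-.4]],.052)[0],cast(s,[[255+222/4-.4,260+102/4-.4]],.052)[0])
print('btn pred',S(-43,-55),cast(t,[[300+429/5-.4,225+321/5-.4]],.073)[0],cast(s,[[255+327/4-.4,260+325/4-.4]],.073)[0])
print('hub pred',AX,cast(t,[[300+220/5-.4,225+261/5-.4]],.064)[0])
for th,k in((180,6),):print('bar6',S(5,28-52),cast(t,[[300+332/5-.4,225+235/5-.4]],.052)[0],cast(s,[[255+376/4-.4,260+250/4-.4]],.052)[0])
o=ctrl.get_obs(); p,h=push(30,32,30); print(p,rel(o,[*p,.2],h))
E
```

```text
off pred [0.51402    0.00326734] [0.51450794 0.00496932 0.052     ] [0.51444218 0.00441902 0.052     ]
btn pred [ 0.49792759 -0.1353185 ] [ 0.49836589 -0.13340823  0.073     ] [ 0.49748981 -0.1361088   0.073     ]
hub pred [ 0.52522538 -0.04340642] [ 0.5243326 -0.0421013  0.064    ]
bar6 [ 0.53736454 -0.09396965] [ 0.53777776 -0.09287501  0.052     ] [ 0.53779474 -0.09395571  0.052     ]
[ 0.50554928 -0.00420372] (array([-453.8, -401.9,    2.6]), array([-0.001, -0.   , -0.177]))
```

```bash
python3 -m handwheel '[{"gripper":1,"offset":[-20,-18,0],"rotation":[0,0,0]},{"gripper":1,"offset":[-60,-54,0],"rotation":[0,0,0]},{"gripper":1,"offset":[-100,-90,0],"rotation":[0,0,0]},{"gripper":1,"offset":[-145,-130,0],"rotation":[0,0,-0.05]},{"gripper":1,"offset":[-190,-170,0],"rotation":[0,0,-0.1]},{"gripper":1,"offset":[-235,-210,0],"rotation":[0,0,-0.177]},{"gripper":1,"offset":[-275,-245,0],"rotation":[0,0,-0.177]},{"gripper":1,"offset":[-300,-268,0],"rotation":[0,0,-0.177]}]' 20
python3 - <<'E'
from station import ctrl
from h import *
o=ctrl.get_obs(); p,h=push(30,32,30); print(o['q'],rel(o,[*p,.12],h))
E
```

```text
t: 1.3
tool_pos: [0.4288, 0.1825, 0.203]
tool_rot: [0.453, 3.108, 0.0]
contact_force: [-0.0, 0.5, 0.5]
opening: 0.0001
grip_force: 0.0
[ 2.42716164e-01 -3.44474959e-01  1.96912092e+00 -2.09067483e-04
  1.51633184e+00 -1.03833070e+00] (array([-126.9, -157. ,   83. ]), array([ 0.   ,  0.001, -0.002]))
```

```bash
python3 -m handwheel '[{"gripper":1,"offset":[-30,-37,0],"rotation":[0,0,0]},{"gripper":1,"offset":[-62,-77,10],"rotation":[0,0,0]},{"gripper":1,"offset":[-95,-117,30],"rotation":[0,0,0]},{"gripper":1,"offset":[-120,-148,55],"rotation":[0,0,0]},{"gripper":1,"offset":[-127,-157,75],"rotation":[0,0,0]},{"gripper":1,"offset":[-127,-157,83],"rotation":[0,0,0]},{"gripper":1,"offset":[-127,-157,83],"rotation":[0,0,0]},{"gripper":1,"offset":[-127,-157,83],"rotation":[0,0,0]}]'
python3 - <<'E'
from station import ctrl
from h import *
o=ctrl.get_obs(); p,h=push(30,32,30); print(o['tool_pos'],p,rel(o,[*p,.069],h))
a=ctrl.get_image('top'); b=ctrl.get_image('scene')
A=cv2.resize(a['image'][220:330,300:410],(400,400),interpolation=2); B=cv2.resize(b['image'][200:370,240:410],(400,400),interpolation=2)
cv2.imwrite('pics/n3.png',np.hstack([A,B])[:,:,::-1])
E
```

```text
t: 2.3
tool_pos: [0.5059, -0.0013, 0.121]
tool_rot: [0.448, 3.108, 0.0]
contact_force: [0.7, 0.4, 0.1]
opening: -0.0
grip_force: 0.0
[ 0.50592317 -0.00128411  0.12095019] [ 0.50554928 -0.00420372] (array([-0.4, -2.9, 51.9]), array([0.   , 0.002, 0.001]))
```

View pics/n3.png

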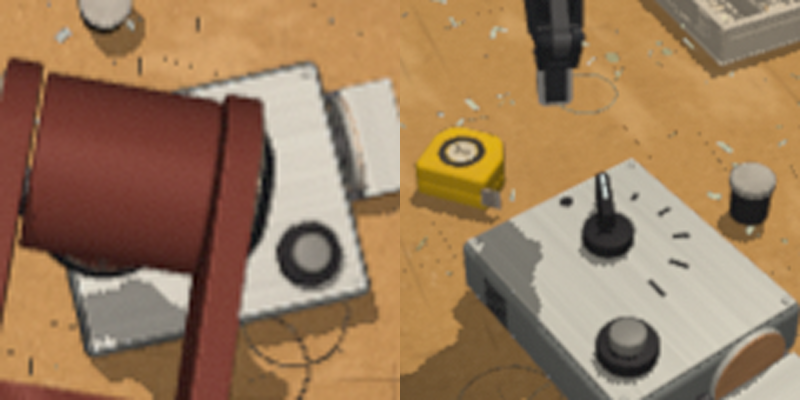

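The scene half shows the shut fingertips at about crop (555,105), hanging above the off side of the panel. The lever is still at speed 1, and the arm hides the selector in the top view. Descending now beside the lever.

```bash
python3 -m handwheel '[{"gripper":1,"offset":[0,-2,10],"rotation":[0,0,0]},{"gripper":1,"offset":[0,-3,20],"rotation":[0,0,0]},{"gripper":1,"offset":[0,-3,30],"rotation":[0,0,0]},{"gripper":1,"offset":[0,-3,38],"rotation":[0,0,0]},{"gripper":1,"offset":[0,-3,45],"rotation":[0,0,0]},{"gripper":1,"offset":[0,-3,52],"rotation":[0,0,0]},{"gripper":1,"offset":[0,-3,52],"rotation":[0,0,0]},{"gripper":1,"offset":[0,-3,52],"rotation":[0,0,0]}]'
python3 - <<'E'
from station import ctrl
from h import *
o=ctrl.get_obs(); print(o['tool_pos'],o['contact_force'])
b=ctrl.get_image('scene'); print(proj(b,o['tool_pos']))
cv2.imwrite('pics/n4.png',cv2.resize(b['image'][240:380,250:430],None,fx=4,fy=4,interpolation=2)[:,:,::-1])
print('next, from here:')
for th in (30,33,36,40,44,48,52,56):
    p,h=push(th); print(th,*rel(o,[*p,.069],h))
E
```

```text
t: 3.4
tool_pos: [0.5048, -0.0049, 0.0681]
tool_rot: [0.45, 3.109, 0.0]
contact_force: [-0.1, 0.3, 0.1]
opening: 0.0001
grip_force: 0.0
[ 0.5047845  -0.00485734  0.06806993] [-0.09577323  0.34601672  0.10304882]
[[306.64120549 283.12798749]]
next, from here:
30 [-14.5   0.8  -0.9] [0. 0. 0.]
33 [-16.2   1.6  -0.9] [0.    0.    0.053]
36 [-18.    2.3  -0.9] [0.    0.    0.105]
40 [-20.3   3.1  -0.9] [0.    0.    0.175]
44 [-22.8   3.8  -0.9] [0.    0.    0.245]
48 [-25.2   4.2  -0.9] [0.    0.    0.314]
52 [-27.7   4.5  -0.9] [0.    0.    0.384]
56 [-30.2   4.6  -0.9] [0.    0.    0.454]
```

View pics/n4.png

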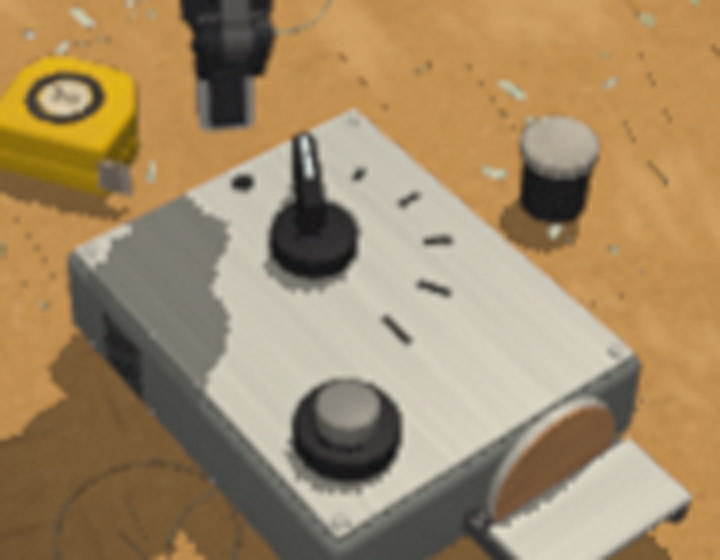

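The fingertip's lower end is at crop (228,126), which is px (307,271.5). That is about 12 px above where I project the TCP. I'll compare with the earlier frames before making contact.

Run:
```python
from station import ctrl
from h import *
b=ctrl.get_image('scene')
for P,px in (((.2798,.5581,.2015),None),((.50592,-.00128,.12095),(306,244.6)),((.50478,-.00486,.06807),(307,271.5))):
    P=np.array(P); print('proj',proj(b,P), 'z+19',proj(b,P+[0,0,.019]),px, px and (cast(b,[px],P[2])[0]-P)*1000, px and (cast(b,[px],P[2]+.019)[0]-P)*1000)
l=np.append(AX+np.array([np.cos(np.radians(73.5)),np.sin(np.radians(73.5))])*.036,.079); print('lever tip',proj(b,l),'seen',250+305/4,240+145/4)
o=ctrl.get_obs();print(o['tool_pos'],o['q'],o['opening'])
i=ctrl.get_image('scene')['image']; a=i[20:110,40:140]; c=i[235:300,270:345]
cv2.imwrite('pics/n5.png',cv2.resize(c,None,fx=8,fy=8,interpolation=2)[:,:,::-1])
```

```text
proj [[104.20219357  93.55892082]] z+19 [[101.67386329  84.56663734]] None None None
proj [[306.05236252 256.60268093]] z+19 [[305.89300091 247.11860708]] (306, 244.6) [10.91360363 27.50594316  0.        ] [ 2.42122875  5.61390856 19.        ]
proj [[306.63922353 283.12975217]] z+19 [[306.49569596 274.40004337]] (307, 271.5) [ 1.09499236e+01  2.57040962e+01 -4.16333634e-14] [ 3.29661569  6.06108371 19.        ]
lever tip [[325.17037117 274.6848572 ]] seen 326.25 276.25
[ 0.50491652 -0.00484925  0.06827541] [-1.57104848e-01 -1.13413664e-01  2.00911632e+00  3.21854672e-05
  1.24500753e+00 -1.44013343e+00] 0.0001497316520385743
```

View pics/n5.png

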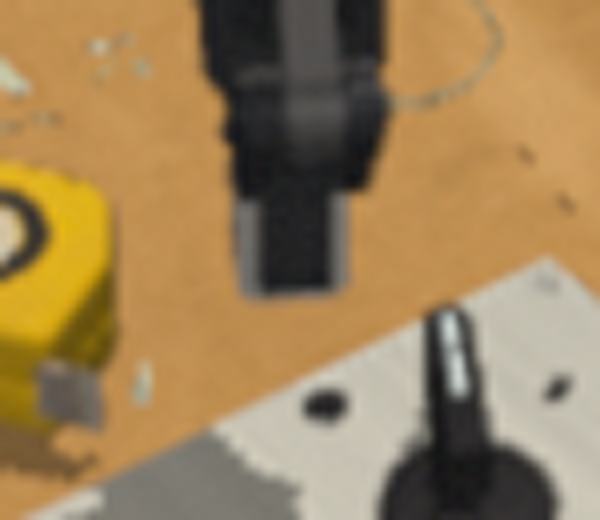

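In the close-up the shut fingertip's lower end is at px (307,272), about 11 px above the projected TCP. Its tip is either about 25 mm higher than reported or off to the side. I'll test with a gentle touch on a free patch of the panel, in front of the hub.

```bash
python3 -m handwheel '[{"gripper":1,"offset":[17,-10,0],"rotation":[0,0,0]},{"gripper":1,"offset":[34,-20,0],"rotation":[0,0,0]},{"gripper":1,"offset":[22,-40,0],"rotation":[0,0,0]},{"gripper":1,"offset":[11,-58,0],"rotation":[0,0,0]},{"gripper":1,"offset":[11,-58,4],"rotation":[0,0,0]},{"gripper":1,"offset":[11,-58,8],"rotation":[0,0,0]},{"gripper":1,"offset":[11,-58,11],"rotation":[0,0,0]},{"gripper":1,"offset":[11,-58,12],"rotation":[0,0,0]}]'
python3 - <<'E'
from station import ctrl
from h import *
i=ctrl.get_image('scene'); o=ctrl.get_obs(); print(o['tool_pos'],S(-45,25),o['contact_force'],proj(i,o['tool_pos']))
cv2.imwrite('pics/n6.png',cv2.resize(i['image'][235:375,260:430],None,fx=4,fy=4,interpolation=2)[:,:,::-1])
E
```

```text
t: 4.55
tool_pos: [0.4772, -0.0567, 0.0553]
tool_rot: [-0.449, -3.108, -0.0]
contact_force: [-0.3, 0.2, -0.5]
opening: 0.0001
grip_force: 0.0
[ 0.47719433 -0.05683889  0.05534403] [ 0.47730722 -0.05799579] [-0.20205469 -0.49619063 -0.08880919] [[302.65915868 315.44792893]]
```

View pics/n6.png

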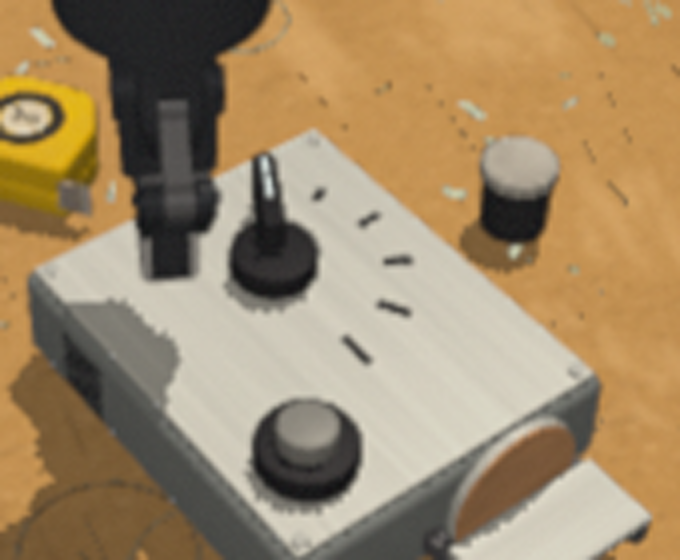

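The fingertip ends at crop (170,277), again 11 px above the projection, and there's no contact. I'll descend in small steps.

```bash
python3 -m handwheel '[{"gripper":1,"offset":[0,0,1],"rotation":[0,0,0]},{"gripper":1,"offset":[0,0,2],"rotation":[0,0,0]},{"gripper":1,"offset":[0,0,3],"rotation":[0,0,0]},{"gripper":1,"offset":[0,0,4],"rotation":[0,0,0]},{"gripper":1,"offset":[0,0,5],"rotation":[0,0,0]},{"gripper":1,"offset":[0,0,5],"rotation":[0,0,0]},{"gripper":1,"offset":[0,0,5],"rotation":[0,0,0]},{"gripper":1,"offset":[0,0,5],"rotation":[0,0,0]}]'
```

```text
t: 5.6
tool_pos: [0.4776, -0.0573, 0.0508]
tool_rot: [0.451, 3.109, -0.0]
contact_force: [-0.2, 0.4, 0.0]
opening: -0.0003
grip_force: 0.0
```

```bash
python3 -m handwheel '[{"gripper":1,"offset":[0,0,1],"rotation":[0,0,0]},{"gripper":1,"offset":[0,0,2],"rotation":[0,0,0]},{"gripper":1,"offset":[0,0,3],"rotation":[0,0,0]},{"gripper":1,"offset":[0,0,3],"rotation":[0,0,0]},{"gripper":1,"offset":[0,0,3],"rotation":[0,0,0]},{"gripper":1,"offset":[0,0,3],"rotation":[0,0,0]},{"gripper":1,"offset":[0,0,3],"rotation":[0,0,0]},{"gripper":1,"offset":[0,0,3],"rotation":[0,0,0]}]'
```

```text
t: 6.6
tool_pos: [0.4776, -0.0573, 0.0478]
tool_rot: [0.451, 3.109, -0.0]
contact_force: [0.4, 0.1, 0.2]
opening: 0.0003
grip_force: 0.0
```

Still no contact 4 mm below panel level, so the real tip sits higher than reported. I'll continue down carefully to find the offset.

```bash
python3 -m handwheel '[{"gripper":1,"offset":[0,0,2],"rotation":[0,0,0]},{"gripper":1,"offset":[0,0,4],"rotation":[0,0,0]},{"gripper":1,"offset":[0,0,6],"rotation":[0,0,0]},{"gripper":1,"offset":[0,0,8],"rotation":[0,0,0]},{"gripper":1,"offset":[0,0,9],"rotation":[0,0,0]},{"gripper":1,"offset":[0,0,10],"rotation":[0,0,0]},{"gripper":1,"offset":[0,0,11],"rotation":[0,0,0]},{"gripper":1,"offset":[0,0,11],"rotation":[0,0,0]}]'
```

```text
t: 7.6
tool_pos: [0.4775, -0.0573, 0.0367]
tool_rot: [-0.451, -3.109, -0.0]
contact_force: [-0.1, 0.5, -0.2]
opening: 0.0001
grip_force: 0.0
```

Run:
```python
from station import ctrl
from h import *
i=ctrl.get_image('scene'); o=ctrl.get_obs(); print(o['tool_pos'],o['contact_force'],proj(i,o['tool_pos']))
cv2.imwrite('pics/n7.png',cv2.resize(i['image'][235:375,260:430],None,fx=4,fy=4,interpolation=2)[:,:,::-1])
```

```text
[ 0.47754306 -0.05731764  0.03679639] [ 0.10571862  0.21330218 -0.39142146] [[303.1800805  323.79843338]]
```

View pics/n7.png

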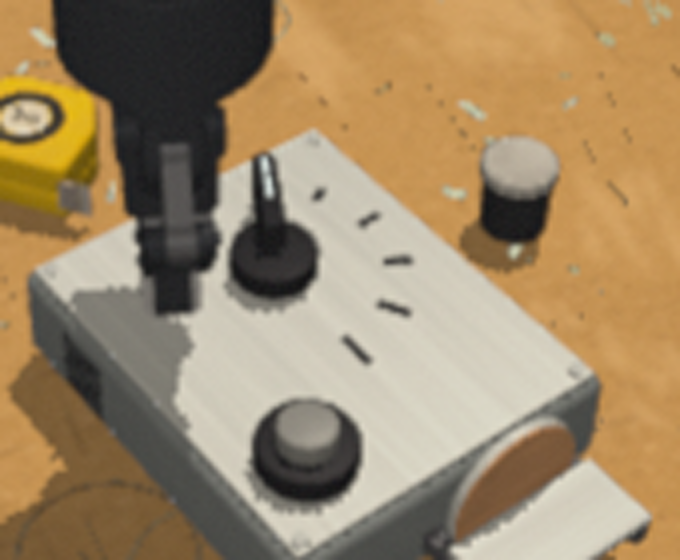

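The fingertip ends at crop (176,313), over the panel at an estimated 8 mm above it.

```bash
python3 -m handwheel '[{"gripper":1,"offset":[0,0,2],"rotation":[0,0,0]},{"gripper":1,"offset":[0,0,3],"rotation":[0,0,0]},{"gripper":1,"offset":[0,0,4],"rotation":[0,0,0]},{"gripper":1,"offset":[0,0,5],"rotation":[0,0,0]},{"gripper":1,"offset":[0,0,5.5],"rotation":[0,0,0]},{"gripper":1,"offset":[0,0,6],"rotation":[0,0,0]},{"gripper":1,"offset":[0,0,6],"rotation":[0,0,0]},{"gripper":1,"offset":[0,0,6],"rotation":[0,0,0]}]'
```

```text
t: 8.65
tool_pos: [0.4775, -0.0573, 0.0308]
tool_rot: [0.451, 3.109, -0.0]
contact_force: [-0.4, -0.3, -0.7]
opening: 0.0004
grip_force: 0.0
```

```bash
python3 -m handwheel '[{"gripper":1,"offset":[0,0,0.5],"rotation":[0,0,0]},{"gripper":1,"offset":[0,0,1],"rotation":[0,0,0]},{"gripper":1,"offset":[0,0,1.5],"rotation":[0,0,0]},{"gripper":1,"offset":[0,0,2],"rotation":[0,0,0]},{"gripper":1,"offset":[0,0,2],"rotation":[0,0,0]},{"gripper":1,"offset":[0,0,2],"rotation":[0,0,0]},{"gripper":1,"offset":[0,0,2],"rotation":[0,0,0]},{"gripper":1,"offset":[0,0,2],"rotation":[0,0,0]}]'
```

```text
t: 9.65
tool_pos: [0.4775, -0.0573, 0.0288]
tool_rot: [0.451, 3.109, 0.0]
contact_force: [-0.4, 0.7, -0.5]
opening: -0.0006
grip_force: 0.0
```

```bash
python3 -m handwheel '[{"gripper":1,"offset":[0,0,0.5],"rotation":[0,0,0]},{"gripper":1,"offset":[0,0,1],"rotation":[0,0,0]},{"gripper":1,"offset":[0,0,1.5],"rotation":[0,0,0]},{"gripper":1,"offset":[0,0,1.5],"rotation":[0,0,0]},{"gripper":1,"offset":[0,0,1.5],"rotation":[0,0,0]},{"gripper":1,"offset":[0,0,1.5],"rotation":[0,0,0]},{"gripper":1,"offset":[0,0,1.5],"rotation":[0,0,0]},{"gripper":1,"offset":[0,0,1.5],"rotation":[0,0,0]}]'
```

```text
t: 10.65
tool_pos: [0.4776, -0.0573, 0.0273]
tool_rot: [0.451, 3.109, -0.0]
contact_force: [-0.2, -0.1, -0.5]
opening: 0.0002
grip_force: 0.0
```

```bash
python3 -m handwheel '[{"gripper":1,"offset":[0,0,0.5],"rotation":[0,0,0]},{"gripper":1,"offset":[0,0,1],"rotation":[0,0,0]},{"gripper":1,"offset":[0,0,1],"rotation":[0,0,0]},{"gripper":1,"offset":[0,0,1],"rotation":[0,0,0]},{"gripper":1,"offset":[0,0,1],"rotation":[0,0,0]},{"gripper":1,"offset":[0,0,1],"rotation":[0,0,0]},{"gripper":1,"offset":[0,0,1],"rotation":[0,0,0]},{"gripper":1,"offset":[0,0,1],"rotation":[0,0,0]}]'
```

```text
t: 11.65
tool_pos: [0.4776, -0.0573, 0.0263]
tool_rot: [0.45, 3.109, -0.0]
contact_force: [0.6, -0.3, -0.2]
opening: 0.0
grip_force: 0.0
```

The visual and touch evidence agree that the tip is about 25 mm above the reported TCP, with lateral position good. So I'll work at reported z ≈ 0.043. Going back beside the lever.

```bash
python3 -m handwheel '[{"gripper":1,"offset":[0,0,-10],"rotation":[0,0,0]},{"gripper":1,"offset":[0,0,-17],"rotation":[0,0,0]},{"gripper":1,"offset":[12,19,-17],"rotation":[0,0,0]},{"gripper":1,"offset":[23,38,-17],"rotation":[0,0,0]},{"gripper":1,"offset":[6,48,-17],"rotation":[0,0,0]},{"gripper":1,"offset":[-11,58,-17],"rotation":[0,0,0]},{"gripper":1,"offset":[-11,58,-17],"rotation":[0,0,0]},{"gripper":1,"offset":[-11,58,-17],"rotation":[0,0,0]}]'
python3 - <<'E'
from station import ctrl
from h import *
o=ctrl.get_obs(); print(o['tool_pos'])
for th in (27,30,33,36,40,44,48,52,56):
    p,h=push(th); print(th,*rel(o,[*p,.043],h))
E
```

```text
t: 12.65
tool_pos: [0.5041, -0.0049, 0.0434]
tool_rot: [-0.45, -3.109, 0.0]
contact_force: [0.4, -1.0, 0.2]
opening: -0.0003
grip_force: 0.0
[ 0.50414608 -0.00491353  0.04344611]
27 [-13.5   0.2   0.4] [-0.    -0.    -0.052]
30 [-15.1   1.1   0.4] [-0. -0.  0.]
33 [-16.8   1.9   0.4] [-0.    -0.     0.053]
36 [-18.6   2.6   0.4] [-0.    -0.     0.105]
40 [-20.9   3.4   0.4] [-0.    -0.     0.175]
44 [-23.4   4.    0.4] [-0.    -0.     0.245]
48 [-25.8   4.5   0.4] [-0.    -0.     0.314]
52 [-28.3   4.7   0.4] [-0.    -0.     0.384]
56 [-30.8   4.8   0.4] [-0.    -0.     0.454]
```

```bash
python3 -m handwheel '[{"gripper":1,"offset":[-6,0,0],"rotation":[0,0,0]},{"gripper":1,"offset":[-11,1,0],"rotation":[0,0,0]},{"gripper":1,"offset":[-13.5,1,0],"rotation":[0,0,0]},{"gripper":1,"offset":[-15,1,0],"rotation":[0,0,0]},{"gripper":1,"offset":[-17,2,0],"rotation":[0,0,0.05]},{"gripper":1,"offset":[-18.5,2.5,0],"rotation":[0,0,0.1]},{"gripper":1,"offset":[-20,3,0],"rotation":[0,0,0.14]},{"gripper":1,"offset":[-21,3.5,0],"rotation":[0,0,0.175]}]'
cat > look.py <<'E'
from station import ctrl
from h import *
import sys
d=ctrl.get_image('scene'); o=ctrl.get_obs(); im=d['image']
hsv=cv2.cvtColor(im,cv2.COLOR_RGB2HSV)
# white line on lever: bright, and within projected annulus r 16..42 at z=.079
yy,xx=np.mgrid[260:350,290:390]; px=np.c_[xx.ravel(),yy.ravel()]
P=cast(d,px,.079)[:,:2]-AX; r=np.hypot(*P.T)*1000
th=(90+YAW-np.degrees(np.arctan2(P[:,1],P[:,0]))+180)%360-180
V=hsv[px[:,1],px[:,0],2].astype(int)
# darkness by angle over r 22..38
for a in range(-20,150,5):
    k=(np.abs(th-a)<3.5)&(r>20)&(r<38); print(a,int(np.median(V[k])),int(V[k].max()),end=' | ')
print('\nforce',o['contact_force'].round(1),'pos',o['tool_pos'].round(4))
for t in map(float,sys.argv[1:]):
    p,h=push(t); print(t,*rel(o,[*p,.043],h))
cv2.imwrite('pics/last.png',cv2.resize(im[235:375,260:430],None,fx=4,fy=4,interpolation=2)[:,:,::-1])
E
python3 look.py 42 44 46 48 50 52 54 56 60
```

```text
t: 13.65
tool_pos: [0.5252, -0.0073, 0.043]
tool_rot: [-0.722, -3.056, 0.0]
contact_force: [-2.0, 0.2, 1.7]
opening: 0.0002
grip_force: 0.8
-20 125 184 | -15 127 187 | -10 127 196 | -5 106 200 | 0 63 201 | 5 38 186 | 10 37 177 | 15 37 154 | 20 66 121 | 25 106 121 | 30 94 117 | 35 99 164 | 40 162 164 | 45 101 183 | 50 172 199 | 55 198 200 | 60 197 200 | 65 199 200 | 70 198 201 | 75 198 199 | 80 187 201 | 85 197 201 | 90 198 200 | 95 198 200 | 100 199 201 | 105 199 200 | 110 200 201 | 115 199 202 | 120 198 201 | 125 190 201 | 130 194 202 | 135 199 203 | 140 199 204 | 145 199 204 | 
force [-0.5 -0.4  0.8] pos [ 0.5254 -0.0073  0.0431]
42.0 [-1.   0.2  0.1] [-0.    -0.001  0.032]
44.0 [-2.2  0.7  0.1] [-0.    -0.001  0.067]
46.0 [-3.3  1.1  0.1] [-0.    -0.001  0.102]
48.0 [-4.5  1.6  0.1] [-0.    -0.001  0.137]
50.0 [-5.7  1.9  0.1] [-0.    -0.001  0.172]
52.0 [-6.9  2.3  0.1] [-0.    -0.001  0.207]
54.0 [-8.1  2.6  0.1] [-0.    -0.001  0.242]
56.0 [-9.3  2.8  0.1] [-0.    -0.001  0.277]
60.0 [-11.8   3.2   0.1] [-0.    -0.001  0.347]
```

Contact at about 2 N, and the lever is turning with the finger. Continuing past half-way.

```bash
python3 -m handwheel '[{"gripper":1,"offset":[-1,0.2,0],"rotation":[0,0,0.03]},{"gripper":1,"offset":[-2,0.7,0],"rotation":[0,0,0.065]},{"gripper":1,"offset":[-3.5,1.1,0],"rotation":[0,0,0.1]},{"gripper":1,"offset":[-4.5,1.5,0],"rotation":[0,0,0.135]},{"gripper":1,"offset":[-5.5,2,0],"rotation":[0,0,0.17]},{"gripper":1,"offset":[-5.5,2,0],"rotation":[0,0,0.17]},{"gripper":1,"offset":[-5.5,2,0],"rotation":[0,0,0.17]},{"gripper":1,"offset":[-5.5,2,0],"rotation":[0,0,0.17]}]'
python3 look.py 54 58 61 64 67 70 73 76 78
```

```text
t: 14.7
tool_pos: [0.5316, -0.0082, 0.0434]
tool_rot: [0.977, 2.985, -0.0]
contact_force: [-0.3, 0.4, -0.9]
opening: -0.0001
grip_force: 0.0
-20 124 204 | -15 124 188 | -10 124 186 | -5 135 190 | 0 125 186 | 5 104 145 | 10 40 124 | 15 37 122 | 20 36 98 | 25 37 91 | 30 92 170 | 35 116 170 | 40 102 139 | 45 99 159 | 50 166 199 | 55 83 169 | 60 58 200 | 65 147 200 | 70 198 200 | 75 198 200 | 80 187 201 | 85 197 201 | 90 198 201 | 95 199 201 | 100 200 201 | 105 200 201 | 110 200 201 | 115 200 202 | 120 198 202 | 125 190 200 | 130 194 202 | 135 199 203 | 140 200 204 | 145 200 204 | 
force [-0.3  0.3 -0.5] pos [ 0.5315 -0.0082  0.0433]
54.0 [-2.2  0.9  0.3] [0.    0.    0.074]
58.0 [-4.5  1.8  0.3] [0.    0.    0.144]
61.0 [-6.3  2.4  0.3] [0.    0.    0.196]
64.0 [-8.1  2.8  0.3] [0.    0.    0.249]
67.0 [-10.    3.2   0.3] [0.    0.    0.301]
70.0 [-11.8   3.4   0.3] [0.    0.    0.353]
73.0 [-13.7   3.6   0.3] [0.    0.    0.406]
76.0 [-15.6   3.6   0.3] [0.    0.    0.458]
78.0 [-16.8   3.6   0.3] [0.    0.    0.493]
```

It snapped to speed 2 (dark bar at about 60°) and the force dropped. Next click, to a finger angle of 79°.

```bash
python3 -m handwheel '[{"gripper":1,"offset":[-4.5,1.8,0],"rotation":[0,0,0.145]},{"gripper":1,"offset":[-7,2.6,0],"rotation":[0,0,0.22]},{"gripper":1,"offset":[-9,3,0],"rotation":[0,0,0.275]},{"gripper":1,"offset":[-11,3.3,0],"rotation":[0,0,0.33]},{"gripper":1,"offset":[-13,3.5,0],"rotation":[0,0,0.385]},{"gripper":1,"offset":[-15,3.6,0],"rotation":[0,0,0.44]},{"gripper":1,"offset":[-17,3.6,0],"rotation":[0,0,0.495]},{"gripper":1,"offset":[-17.5,3.6,0],"rotation":[0,0,0.51]}]'
python3 look.py 81 84 88 92 96 98 100 102 104 106 108 110
```

```text
t: 15.75
tool_pos: [0.5478, -0.0156, 0.0433]
tool_rot: [1.699, 2.642, -0.0]
contact_force: [-0.5, -0.4, -0.3]
opening: 0.0003
grip_force: 0.0
-20 202 207 | -15 202 205 | -10 200 204 | -5 199 204 | 0 202 207 | 5 201 204 | 10 198 203 | 15 201 206 | 20 202 207 | 25 199 205 | 30 180 204 | 35 75 204 | 40 38 203 | 45 35 202 | 50 42 179 | 55 87 156 | 60 105 159 | 65 89 108 | 70 67 97 | 75 122 138 | 80 83 125 | 85 41 164 | 90 28 201 | 95 38 203 | 100 108 204 | 105 121 204 | 110 173 205 | 115 155 205 | 120 122 190 | 125 115 129 | 130 123 204 | 135 160 204 | 140 177 204 | 145 198 204 | 
force [0.7 0.1 0.1] pos [ 0.5478 -0.0157  0.0433]
81.0 [-1.   0.5  0.3] [-0.     0.     0.035]
84.0 [-2.7  1.2  0.3] [-0.     0.     0.087]
88.0 [-5.1  2.1  0.3] [-0.     0.     0.157]
92.0 [-7.5  2.7  0.3] [0.    0.    0.227]
96.0 [-9.9  3.2  0.3] [0.    0.    0.297]
98.0 [-11.2   3.4   0.3] [0.    0.    0.332]
100.0 [-12.4   3.6   0.3] [0.    0.    0.367]
102.0 [-13.6   3.7   0.3] [0.    0.    0.402]
104.0 [-14.9   3.7   0.3] [0.    0.    0.436]
106.0 [-16.1   3.7   0.3] [0.    0.    0.471]
108.0 [-17.4   3.7   0.3] [0.    0.    0.506]
110.0 [-18.6   3.6   0.3] [0.    0.    0.541]
```

It is at speed 3 (dark bar at 85–95°). For the last click I'll go slowly to a finger angle of about 107°.

```bash
python3 -m handwheel '[{"gripper":1,"offset":[-4,1.7,0],"rotation":[0,0,0.122]},{"gripper":1,"offset":[-7.5,2.7,0],"rotation":[0,0,0.225]},{"gripper":1,"offset":[-9.5,3.1,0],"rotation":[0,0,0.285]},{"gripper":1,"offset":[-11,3.4,0],"rotation":[0,0,0.33]},{"gripper":1,"offset":[-12.5,3.6,0],"rotation":[0,0,0.367]},{"gripper":1,"offset":[-14,3.7,0],"rotation":[0,0,0.41]},{"gripper":1,"offset":[-15.5,3.7,0],"rotation":[0,0,0.45]},{"gripper":1,"offset":[-16.5,3.7,0],"rotation":[0,0,0.485]}]'
python3 look.py 90 100 108 110
```

```text
t: 16.8
tool_pos: [0.5582, -0.0291, 0.0434]
tool_rot: [2.285, 2.155, 0.001]
contact_force: [1.6, 1.5, -0.0]
opening: -0.0001
grip_force: 0.8
-20 203 210 | -15 203 207 | -10 202 207 | -5 202 207 | 0 204 208 | 5 204 206 | 10 200 205 | 15 203 208 | 20 205 208 | 25 202 207 | 30 202 205 | 35 200 205 | 40 201 203 | 45 201 203 | 50 200 204 | 55 184 204 | 60 83 205 | 65 42 205 | 70 49 203 | 75 81 204 | 80 96 182 | 85 97 182 | 90 89 115 | 95 87 113 | 100 102 134 | 105 115 134 | 110 51 114 | 115 29 47 | 120 27 97 | 125 27 111 | 130 27 144 | 135 27 144 | 140 26 101 | 145 28 114 | 
force [ 0.1 -0.3  0.3] pos [ 0.5581 -0.0293  0.0434]
90.0 [ 8.6 -6.   0.4] [ 0.     0.001 -0.295]
100.0 [ 3.7 -2.2  0.4] [ 0.    0.   -0.12]
108.0 [-0.6  0.3  0.4] [0.    0.    0.019]
110.0 [-1.7  0.8  0.4] [0.    0.    0.054]
```

The force just dropped, so it has probably snapped. I'll back the finger off, lift, and check.

```bash
python3 -m handwheel '[{"gripper":1,"offset":[4,0,0],"rotation":[0,0,0]},{"gripper":1,"offset":[10,0,0],"rotation":[0,0,0]},{"gripper":1,"offset":[12,0,-10],"rotation":[0,0,0]},{"gripper":1,"offset":[12,0,-30],"rotation":[0,0,0]},{"gripper":1,"offset":[12,0,-60],"rotation":[0,0,0]},{"gripper":1,"offset":[12,0,-90],"rotation":[0,0,0]},{"gripper":1,"offset":[12,0,-90],"rotation":[0,0,0]},{"gripper":1,"offset":[12,0,-90],"rotation":[0,0,0]}]'
python3 look.py
python3 - <<'E'
from station import ctrl
from h import *
o=ctrl.get_obs(); h=np.radians(90-107+YAW); print(rel(o,[*S(-43,-55),.08],h))
E
```

```text
t: 17.85
tool_pos: [0.5585, -0.0171, 0.1334]
tool_rot: [2.284, 2.157, 0.0]
contact_force: [-0.4, -0.1, -0.8]
opening: -0.0003
grip_force: 0.0
-20 197 202 | -15 197 200 | -10 195 199 | -5 195 199 | 0 197 200 | 5 196 199 | 10 193 197 | 15 196 201 | 20 198 201 | 25 195 200 | 30 195 199 | 35 194 199 | 40 194 197 | 45 194 196 | 50 194 197 | 55 195 197 | 60 195 196 | 65 195 197 | 70 196 198 | 75 195 197 | 80 185 197 | 85 195 198 | 90 196 199 | 95 169 198 | 100 139 177 | 105 154 177 | 110 101 171 | 115 42 71 | 120 27 58 | 125 26 85 | 130 26 133 | 135 26 133 | 140 26 135 | 145 27 135 | 
force [ 0.  -0.4 -0. ] pos [ 0.5579 -0.0169  0.1324]
(array([-121.6,  -53.1,   52.5]), array([-0.002, -0.   ,  0.004]))
```

View pics/last.png

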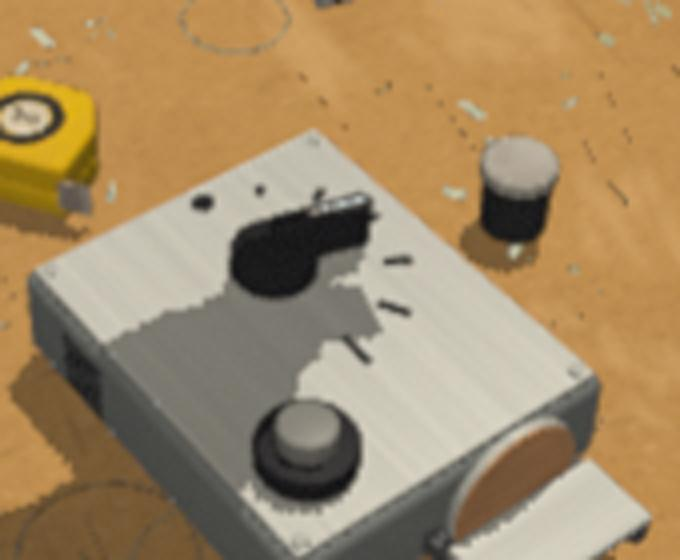

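The lever points at crop (367,202). The off dot is at (203,203), bar 1 at (260,190), bar 2 at (320,195), bar 4 at (398,261), and bar 3 is hidden behind the lever. I'll check the angle numerically.

Run:
```python
from station import ctrl
from h import *
b=ctrl.get_image('scene')
for th in (60,90,105,120):
    h=np.radians(90-th+YAW); u=np.array([np.cos(h),np.sin(h)])
    print(th,[((proj(b,[*(AX+u*r),z])[0]-[260,235])*4).round() for r,z in((.02,.079),(.041,.079),(.041,.057),(.05,.052))])
for px in ((368,200),(318,210)): print(cast(b,[[260+px[0]/4,235+px[1]/4]],.079)[0][:2]-AX)
p=cast(b,[[260+368/4,235+200/4],[260+318/4,235+210/4]],.079)[:,:2]; d=p[0]-p[1]; print('lever th from line',90+YAW-np.degrees(np.arctan2(d[1],d[0])))
```

```text
60 [array([291., 189.]), array([311., 156.]), array([310., 196.]), array([318., 191.])]
90 [array([312., 200.]), array([354., 178.]), array([352., 218.]), array([368., 218.])]
105 [array([319., 208.]), array([368., 194.]), array([366., 234.]), array([385., 238.])]
120 [array([323., 217.]), array([376., 213.]), array([373., 253.]), array([395., 260.])]
[ 0.0396074  -0.00391342]
[ 0.01907503 -0.0014224 ]
lever th from line 110.41741772744561
```

Run:
```python
from station import ctrl
from h import *
b=ctrl.get_image('scene'); v=cv2.cvtColor(b['image'],cv2.COLOR_RGB2GRAY)
print('cols',list(range(330,360)))
for y in range(278,302): print(y,' '.join('%3d'%q for q in v[y,330:360]))
def pts(th):
    h=np.radians(90-th+YAW); u=np.array([np.cos(h),np.sin(h)]); n=np.array([-u[1],u[0]])
    for nm,r,s,z in(('ccw top end',41,5,79),('cw top end',41,-5,79),('cw bot end',41,-5,57),('line36',36,0,79),('line22',22,0,79)):
        print(th,nm,proj(b,[*(AX+(u*r+n*s)/1000),z/1000])[0].round(1))
for th in(90,105,120):pts(th)
```

```text
cols [330, 331, 332, 333, 334, 335, 336, 337, 338, 339, 340, 341, 342, 343, 344, 345, 346, 347, 348, 349, 350, 351, 352, 353, 354, 355, 356, 357, 358, 359]
278 189 191 191 189 188 189 189 189 190 191 192 192 190 190 189 189 190 191 192 193 189 174 157 153 152 149 151 149 148 150
279 187 190 191 192 190 189 188 188 191 190 192 193 192 190 190 191 190 191 191 192 194 188 174 159 152 148 151 150 151 152
280 187 187 188 191 193 190 189 189 189 191 191 192 193 193 192 191 190 189 190 191 193 193 187 175 159 151 153 154 154 153
281 188 185 186 188 192 192 191 190 183 172 172 179 192 192 193 191 192 191 192 191 192 194 194 189 178 165 154 153 155 152
282 190 188 187 185 188 191 193 192 169 123 119 152 191 194 193 193 191 190 182 170 177 190 193 194 191 181 164 149 153 151
283 193 190 188 186 187 188 190 182 136  71  91 154 190 191 190 183 165 149 133 125 136 151 169 192 195 192 185 168 151 150
284 195 194 191 189 187 187 189 171 109  76 124 167 164 156 152 138 124 125 144 176 156 115 121 168 193 194 194 190 172 153
285 195 195 195 194 190 188 187 169 121 101 123 134 121 130 153 175 161 149 
[... 1740 characters left out ...]
119 140 173 189 192 194 180 145 132 118 112
300  28  27  24  25  23  24  24  24  29  66 106 120 119 121 121 121 122 122 122 139 177 190 191 192 191 166  88  70  74  84
301  22  27  25  25  26  27  27  25  30  74 114 123 121 119 119 120 121 120 121 154 195 196 193 192 191 179 155 152 155 161
90 ccw top end [346.5 277.8]
90 cw top end [350.4 281.3]
90 cw bot end [349.9 291.3]
90 line36 [346.  280.8]
90 line22 [339.1 284.4]
105 ccw top end [350.7 281.6]
105 cw top end [353.3 285.7]
105 cw bot end [352.7 295.6]
105 line36 [349.1 284.4]
105 line22 [341.  286.7]
120 ccw top end [353.5 286. ]
120 cw top end [354.5 290.4]
120 cw bot end [353.9 300.4]
120 line36 [350.8 288.4]
120 line22 [342.  289.1]
```

All the lever points match about 105°. It has stopped on the crest between speeds 3 and 4, and the sander hasn't moved because bar 4 is exactly where predicted. I'll go back and nudge a few degrees further, to a finger angle of about 112° and still short of 120°.

```bash
python3 -m handwheel '[{"gripper":1,"offset":[0,0,35],"rotation":[0,0,0]},{"gripper":1,"offset":[0,0,70],"rotation":[0,0,0]},{"gripper":1,"offset":[0,0,90],"rotation":[0,0,0]},{"gripper":1,"offset":[0,0,90],"rotation":[0,0,0]},{"gripper":1,"offset":[-6,0,90],"rotation":[0,0,0]},{"gripper":1,"offset":[-9,0,90],"rotation":[0,0,0]},{"gripper":1,"offset":[-11,0,90],"rotation":[0,0,0]},{"gripper":1,"offset":[-12,0,90],"rotation":[0,0,0]}]'
python3 look.py 108 109 110 111 112 | tail -6
```

```text
t: 19.0
tool_pos: [0.5583, -0.0293, 0.0439]
tool_rot: [2.283, 2.156, 0.001]
contact_force: [-0.7, 0.3, -0.4]
opening: -0.0002
grip_force: 0.0
force [ 0.4 -0.5  1.1] pos [ 0.5582 -0.0293  0.0437]
108.0 [-0.7  0.3  0.7] [0.001 0.    0.021]
109.0 [-1.2  0.5  0.7] [0.001 0.    0.039]
110.0 [-1.8  0.8  0.7] [0.001 0.    0.056]
111.0 [-2.4  1.   0.7] [0.001 0.    0.074]
112.0 [-3.   1.2  0.7] [0.001 0.    0.091]
```

```bash
python3 -m handwheel '[{"gripper":1,"offset":[-0.5,0.2,0],"rotation":[0,0,0.015]},{"gripper":1,"offset":[-1,0.4,0],"rotation":[0,0,0.03]},{"gripper":1,"offset":[-1.5,0.6,0],"rotation":[0,0,0.045]},{"gripper":1,"offset":[-2,0.8,0],"rotation":[0,0,0.06]},{"gripper":1,"offset":[-2.4,1,0],"rotation":[0,0,0.075]},{"gripper":1,"offset":[-2.4,1,0],"rotation":[0,0,0.075]},{"gripper":1,"offset":[-2.4,1,0],"rotation":[0,0,0.075]},{"gripper":1,"offset":[-2.4,1,0],"rotation":[0,0,0.075]}]'
cat > lev.py <<'E'
from station import ctrl
from h import *
b=ctrl.get_image('scene'); v=cv2.cvtColor(b['image'],cv2.COLOR_RGB2GRAY); print(ctrl.get_obs()['contact_force'].round(1))
for y in range(280,306): print(y,' '.join('%3d'%q for q in v[y,336:360]))
E
python3 lev.py
```

```text
t: 20.05
tool_pos: [0.5588, -0.0315, 0.0433]
tool_rot: [2.363, 2.07, -0.0]
contact_force: [0.2, -0.3, 0.2]
opening: -0.0002
grip_force: 0.0
[-0.8  0.8  0.5]
280 145  67  34  31  38  66 101 113 110  87  45  81 111 107  81  52  92 145 166 158 157 159 160 159
281 175  99  41  32  37  65 102 113 107  79  47  80 112 114 113 114 150 184 186 173 159 158 160 157
282 190 146  56  30  37  67 102 113 108  79  46  80 113 123 147 173 191 202 197 189 171 154 157 157
283 197 171  77  41  53  76 101 113 106  80  50  83 110 119 150 182 198 200 201 199 191 174 157 156
284 196 175 105  86  94  87  99 111 103  75  46  69  87  94 114 136 156 185 201 201 201 197 177 159
285 194 184 164 161 147  94  82  90  84  71  69  89 111 125 128 114  93 151 199 201 200 202 196 178
286 169 157 150 143 128  89  85 103 126 127 123 114 114 118 115  94  59 132 198 201 199 201 201 194
287 108  99 105 115 129 121 108 109 125 117 108  87  68  54  48  38  42 118 185 199 199 200 200 201
288  55  81  99 112 119 108  88  72  65  50  42  38  31  31  22  24  30  83 140 178 199 199 199 200
289  42  64  70  64  53  44  36  35  32  26
[... 956 characters left out ...]

299  29  27  26  42  66  87  98 103 108 114 125 125 124 124 121 121 121 122 123 113  90  83  73  69
300  27  25  28  62  99 117 123 124 126 126 127 126 126 125 124 121 121 120 122 105  56  44  49  53
301  26  23  31  77 117 126 125 123 124 123 126 125 126 126 124 125 122 120 121 114  97  97 100 103
302  26  23  37  83 123 125 124 123 123 123 123 126 125 125 125 125 125 122 121 121 121 123 124 123
303  28  24  46  91 123 125 125 124 124 123 125 125 125 125 125 127 124 123 124 122 121 123 124 125
304  23  27  61 103 124 123 124 125 125 124 123 125 125 126 125 125 124 125 123 123 121 121 121 123
305  25  46  84 115 122 123 122 123 124 125 124 124 123 125 125 126 124 124 125 125 123 122 119 121
```

It moved another 2–3° with almost no force, still close to the crest. I'll continue gently; the finger face stays well short of 120°.

```bash
python3 -m handwheel '[{"gripper":1,"offset":[-0.5,0.2,0],"rotation":[0,0,0.015]},{"gripper":1,"offset":[-0.9,0.4,0],"rotation":[0,0,0.03]},{"gripper":1,"offset":[-1.3,0.6,0],"rotation":[0,0,0.04]},{"gripper":1,"offset":[-1.7,0.7,0],"rotation":[0,0,0.05]},{"gripper":1,"offset":[-1.7,0.7,0],"rotation":[0,0,0.05]},{"gripper":1,"offset":[-1.7,0.7,0],"rotation":[0,0,0.05]},{"gripper":1,"offset":[-1.7,0.7,0],"rotation":[0,0,0.05]},{"gripper":1,"offset":[-1.7,0.7,0],"rotation":[0,0,0.05]}]'
python3 lev.py; python3 look.py 110 112 114 116 118 | tail -5
```

```text
t: 21.1
tool_pos: [0.5593, -0.0332, 0.0433]
tool_rot: [2.414, 2.01, 0.0]
contact_force: [0.2, -0.2, 0.1]
opening: -0.0002
grip_force: 0.0
[-0.8  0.5  0.7]
280 174  97  40  33  34  49  81 110 114  99  52  64 101 115  99  51  38  79 132 157 157 159 160 159
281 190 145  57  32  35  48  82 109 115 100  51  63 101 112  99  59  67 124 174 173 160 159 160 158
282 200 174  91  39  33  52  87 111 114  98  52  64 101 114 114 121 144 177 197 190 171 155 158 156
283 198 180 107  44  46  61  90 113 115  98  48  71 108 115 139 176 188 201 202 198 191 175 157 156
284 194 176 115  84 105 106  95 113 112  95  45  73 110 107 123 164 184 198 201 201 201 197 178 160
285 196 186 165 161 164 137  98 107  98  78  43  63  85  84  89 112 136 175 198 201 201 202 196 179
286 196 186 167 157 151 117  81  86  85  83  87 110 127 128 121  99  81 131 184 199 200 200 200 195
287 144 134 115 106 110 116 124 127 124 107 101 115 119 116 108  81  47  95 162 197 199 200 201 201
288  64  97 120 107 100 113 120 117 109  88  72  67  55  46  43  34  30  65 125 178 197 199 200 202
289  43  84 108  88  71  66  56  46  44  36  
[... 1184 characters left out ...]
24 123 125 125 125 126 126 126 125 125 123 122 121 114  98  98 100 101
302  23  24  36  79 119 124 126 124 121 124 125 126 126 126 126 125 124 123 122 122 120 123 124 124
303  28  26  55  99 123 124 125 125 125 123 124 126 125 126 126 126 125 124 123 121 121 122 123 124
304  25  31  65 107 122 122 123 124 125 123 124 124 124 125 126 126 126 124 124 123 121 121 123 124
305  23  47  84 116 122 124 123 123 125 125 124 125 124 124 126 125 127 126 125 123 124 121 121 122
110.0 [ 2.  -0.8  0.3] [-0.     0.    -0.069]
112.0 [ 0.9 -0.2  0.3] [-0.     0.    -0.034]
114.0 [-0.2  0.4  0.3] [-0.     0.     0.001]
116.0 [-1.3  0.9  0.3] [-0.     0.     0.036]
118.0 [-2.5  1.4  0.3] [-0.     0.     0.071]
```

The lever has followed to about 112° with negligible force. I'll back the finger off and see where it rests by itself.

```bash
python3 -m handwheel '[{"gripper":1,"offset":[3,0,0],"rotation":[0,0,0]},{"gripper":1,"offset":[6,0,0],"rotation":[0,0,0]},{"gripper":1,"offset":[6,0,0],"rotation":[0,0,0]},{"gripper":1,"offset":[6,0,0],"rotation":[0,0,0]},{"gripper":1,"offset":[6,0,0],"rotation":[0,0,0]},{"gripper":1,"offset":[6,0,0],"rotation":[0,0,0]},{"gripper":1,"offset":[6,0,0],"rotation":[0,0,0]},{"gripper":1,"offset":[6,0,0],"rotation":[0,0,0]}]'
python3 lev.py | sed -n '1p;5,20p'
```

```text
t: 22.2
tool_pos: [0.5604, -0.0274, 0.0433]
tool_rot: [-2.414, -2.01, 0.0]
contact_force: [1.4, -0.3, -0.3]
opening: -0.0001
grip_force: 0.0
[0.4 0.2 0.6]
283 198 187 141  70  69  98 113 112  97  72 102 132 135 158 196 198 199 200 201 197 191 175 157 155
284 194 176 117  88 116 137 137 142 144 157 168 176 175 167 160 166 183 197 201 200 200 196 178 160
285 195 185 164 160 175 181 175 169 154 156 154 150 144 130 103 110 135 173 198 201 200 202 196 178
286 195 187 166 156 155 147 144 133 116 108 108 118 128 127 121  98  81 129 184 200 200 200 200 194
287 143 133 115 106 108 116 128 129 123 107 101 112 118 117 109  82  49  95 162 197 199 200 201 201
288  63  96 122 108 100 113 118 117 108  86  71  66  55  47  42  34  28  64 125 177 199 198 200 201
289  44  84 106  87  71  67  56  46  45  38  34  32  28  27  25  23  27  70 132 182 201 200 198 200
290  26  37  45  38  35  34  29  24  26  28  27  27  27  27  26  25  37  97 166 200 202 202 200 200
291  30  26  26  28  28  30  27  26  27  26  28  24  26  24  25  23  43 121 190 203 203 201 202 200
292  32  23  26  26  28  24  28  25  24  24  24  30  26  26  24  26  44 132 199 204 203 202 203 202
293  29  24  26  26  26  27  26  28  25  24  27  29  27  26  25  24  40 113 179 201 201 202 202 203
294  26  28  22  28  24  26  27  27  24  28  23  24  25  27  26  26  36  88 141 166 167 180 201 202
295  26  24  27  25  26  26  25  27  25  24  28  28  25  24  23  26  38  85 122 128 126 141 165 167
296  25  26  24  25  27  27  24  27  27  25  24  26  26  26  25  22  41  85 120 122 122 124 126 127
297  26  27  27  27  26  26  27  24  27  23  24  30  30  29  34  36  59  97 123 123 123 123 124 123
298  27  28  28  25  26  29  29  30  35  41  44  54  62  68  78  85 101 115 124 123 121 118 112 107
```

With the finger away it stays put. The line's slope suggests about 117° and its position about 112°, so I need an unbiased view. I'll move the arm aside and use the top camera.

```bash
python3 -m handwheel '[{"gripper":1,"offset":[2,0,-20],"rotation":[0,0,0]},{"gripper":1,"offset":[2,0,-60],"rotation":[0,0,0]},{"gripper":1,"offset":[30,0,-90],"rotation":[0,0,0]},{"gripper":1,"offset":[80,0,-90],"rotation":[0,0,0]},{"gripper":1,"offset":[130,0,-90],"rotation":[0,0,0]},{"gripper":1,"offset":[180,0,-90],"rotation":[0,0,0]},{"gripper":1,"offset":[220,0,-90],"rotation":[0,0,0]},{"gripper":1,"offset":[220,0,-90],"rotation":[0,0,0]}]'
cat > top.py <<'E'
from station import ctrl
from h import *
acc=np.mean([ctrl.get_image('top')['image'].astype(float) for _ in range(3)],0).astype(np.uint8); d=ctrl.get_image('top')
g=cv2.cvtColor(acc,cv2.COLOR_RGB2GRAY)
x0,y0=310,235; sub=cv2.resize(g[y0:310,x0:375],None,fx=8,fy=8,interpolation=cv2.INTER_CUBIC)
m=(sub<85).astype(np.uint8); n,l,st,ce=cv2.connectedComponentsWithStats(m)
for i in range(1,n):
    if st[i,4]>150:
        w=cast(d,[(ce[i]+.5)/8-.5+[x0,y0]],.052)[0,:2]
        v=w-AX; print(st[i,4],w.round(4),'r',round(np.hypot(*v)*1000,1),'th',round(90+YAW-np.degrees(np.arctan2(v[1],v[0])),1))
print(g[255:300:1,330:366][::1].tolist() if 0 else '')
for y in range(258,290): print(y,' '.join('%3d'%q for q in g[y,330:368]))
for th in(105,120):
    h=np.radians(90-th+YAW); u=np.array([np.cos(h),np.sin(h)]); print(th,[proj(d,[*(AX+u*r),.079])[0].round(1).tolist() for r in(0,.02,.03,.041)])
E
python3 top.py
```

```text
t: 23.25
tool_pos: [0.6007, 0.1916, 0.135]
tool_rot: [2.41, 2.014, 0.003]
contact_force: [-0.9, 0.5, 0.6]
opening: 0.0
grip_force: 0.0
186 [ 0.5735 -0.0561] r 49.9 th 118.3
14011 [ 0.5292 -0.0431] r 4.0 th 99.3
167 [ 0.561  -0.0794] r 50.8 th 148.6
348 [0.5337 0.0238] r 67.7 th 20.7
423 [0.5145 0.0192] r 63.6 th 3.8
473 [0.5145 0.005 ] r 49.6 th 1.0
2065 [0.4754 0.0104] r 73.4 th -29.3
157 [ 0.46   -0.1099] r 93.1 th 237.9
161 [ 0.4581 -0.1019] r 89.0 th 242.4
285 [ 0.4553 -0.0924] r 85.4 th 248.5

258 215 215 214 214 215 214 214 210 186 175 212 212 213 213 210 173 115 114  77 115 169 211 211 211 210 210 210 210 211 212 212 211 203 215 216 215 216 215
259 215 214 214 213 212 212 212 213 212 212 213 214 213 213 187  72  87 161  63 138 210 209 209 210 211 211 213 215 214 215 210 175 162 215 216 215 215 215
260 213 212 212 213 215 214 214 214 214 213 213 213 211 203 127  49 104 175  62 139 211 212 212 214 215 215 217 216 214 199 164  75 118 215 216 217 217 218
261 186 214 215 215 215 214 215 211 210 210 211 209 210 197  59  60 114 161  59 134 215 216 215 217 218 218 217 214 193 132  59 
[... 3833 characters left out ...]
78 171 145 177 185 214 214 214 213 214 211 212 210 211 211 210 211 212 212 212 214 212 212 212
287 216 217 217 217 217 217 218 218 219 219 219 218 218 217 216 209 182 213 213 213 212 211 211 212 211 212 212 212 212 214 214 213 213 213 212 212 211 211
288 217 219 218 219 219 220 220 219 219 217 217 216 214 215 213 213 211 211 212 212 211 212 213 213 213 212 215 214 213 214 215 213 212 212 212 211 212 211
289 220 219 220 219 218 218 218 215 215 215 215 212 211 211 212 211 213 211 213 214 214 213 215 215 215 215 215 214 214 214 212 212 212 213 212 211 212 212
105 [[344.7, 275.8], [345.0, 266.6], [345.1, 262.1], [345.3, 257.1]]
120 [[344.7, 275.8], [347.3, 267.0], [348.7, 262.7], [350.1, 257.9]]
```

The top view shows the lever line at about 115° and bar 4 unmoved. The lever is just short of the mark, held by friction, so I'll nudge the last 3–4°.

```bash
python3 -m handwheel '[{"gripper":1,"offset":[-40,0,0],"rotation":[0,0,0]},{"gripper":1,"offset":[-95,0,0],"rotation":[0,0,0]},{"gripper":1,"offset":[-150,0,0],"rotation":[0,0,0]},{"gripper":1,"offset":[-200,0,0],"rotation":[0,0,0]},{"gripper":1,"offset":[-212,0,20],"rotation":[0,0,0]},{"gripper":1,"offset":[-212,0,60],"rotation":[0,0,0]},{"gripper":1,"offset":[-212,0,90],"rotation":[0,0,0]},{"gripper":1,"offset":[-212,0,90],"rotation":[0,0,0]}]'
python3 look.py 108 112 114 116 117.5 118 | tail -7
```

```text
t: 24.45
tool_pos: [0.5585, -0.019, 0.0395]
tool_rot: [-2.41, -2.006, 0.007]
contact_force: [0.9, 0.1, -0.1]
opening: 0.0001
grip_force: 0.0
force [ 0.4  1.2 -0.2] pos [ 0.5604 -0.0192  0.0419]
108.0 [-10.9  -0.1  -1.1] [-0.003 -0.    -0.104]
112.0 [-13.1   1.2  -1.1] [-0.003 -0.    -0.034]
114.0 [-14.2   1.8  -1.1] [-0.003 -0.     0.001]
116.0 [-15.3   2.3  -1.1] [-0.003 -0.     0.036]
117.5 [-16.2   2.7  -1.1] [-0.003 -0.     0.062]
118.0 [-16.5   2.8  -1.2] [-0.003 -0.     0.071]
```

```bash
python3 -m handwheel '[{"gripper":1,"offset":[-5,0,-1],"rotation":[0,0,0]},{"gripper":1,"offset":[-10,0.5,-1],"rotation":[0,0,0]},{"gripper":1,"offset":[-13,1.2,-1],"rotation":[0,0,0]},{"gripper":1,"offset":[-14.2,1.8,-1],"rotation":[0,0,0]},{"gripper":1,"offset":[-15.2,2.3,-1],"rotation":[0,0,0.035]},{"gripper":1,"offset":[-16.2,2.7,-1],"rotation":[0,0,0.06]},{"gripper":1,"offset":[-16.2,2.7,-1],"rotation":[0,0,0.06]},{"gripper":1,"offset":[-16.2,2.7,-1],"rotation":[0,0,0.06]}]'
python3 look.py 117.5 118 119 | tail -4
python3 -m handwheel '[{"gripper":1,"offset":[5,0,0],"rotation":[0,0,0]},{"gripper":1,"offset":[12,0,-10],"rotation":[0,0,0]},{"gripper":1,"offset":[14,0,-40],"rotation":[0,0,0]},{"gripper":1,"offset":[40,0,-90],"rotation":[0,0,0]},{"gripper":1,"offset":[90,0,-90],"rotation":[0,0,0]},{"gripper":1,"offset":[140,0,-90],"rotation":[0,0,0]},{"gripper":1,"offset":[190,0,-90],"rotation":[0,0,0]},{"gripper":1,"offset":[230,0,-90],"rotation":[0,0,0]}]'
python3 top.py | grep -E 'th 1|^25[89]|^26'
python3 - <<'E'
from station import ctrl
from h import *
o=ctrl.get_obs(); h=np.radians(90-117.5+YAW); print(o['q'].round(2),rel(o,[*S(-43,-55),.08],h))
E
```

```text
t: 25.5
tool_pos: [0.5615, -0.0358, 0.0442]
tool_rot: [-2.473, -1.937, 0.0]
contact_force: [-0.5, 0.3, -0.0]
opening: 0.0001
grip_force: 0.0
force [-0.2 -0.6 -0. ] pos [ 0.5615 -0.0358  0.0443]
117.5 [-0.1 -1.4  1.3] [-0.    -0.     0.002]
118.0 [-0.4 -1.2  1.3] [-0.    -0.     0.011]
119.0 [-1.  -1.   1.3] [-0.    -0.     0.029]
t: 26.55
tool_pos: [0.6171, 0.19, 0.1354]
tool_rot: [2.472, 1.938, 0.002]
contact_force: [-0.3, -0.7, -0.2]
opening: -0.0002
grip_force: 0.0
14114 [ 0.5298 -0.0438] r 4.6 th 107.9
163 [ 0.5611 -0.0794] r 50.8 th 148.6
465 [0.5145 0.005 ] r 49.5 th 1.0
258 215 215 215 215 217 216 215 211 188 175 212 213 214 214 215 216 211 178 102  72 124 213 213 213 212 212 212 211 212 213 214 210 204 216 217 217 216 216
259 216 215 214 213 213 213 214 213 214 214 215 216 214 215 215 213 188  98  87 155  88 188 210 212 212 213 214 214 216 216 211 177 163 217 217 216 216 217
260 214 214 213 215 215 215 216 216 215 215 213 214 214 213 212 202 127  60 118 205  70 156 213 215 216 217 217 218 215 199 165  75 120 217 217 218 218 219
261 187 215 216 217 216 215 214 213 213 212 211 
[... 757 characters left out ...]
20 219 219 218 218 218 219 217 210 153  45 108 179  75  67 136 136 154 217 218 218 217 217 215 216 215 214 214 215 214 216 214 214
267 219 219 219 218 218 218 218 218 217 215 215 216 215 205 126  61 116 162  50  90 138 137 155 216 216 216 215 214 214 213 215 215 214 213 213 215 214 215
268 218 218 217 216 216 215 214 215 215 214 211 187 178 167  52  81 141 117  60 121 136 134 152 213 213 212 213 213 213 212 213 214 215 214 215 215 216 215
269 214 215 214 213 213 215 216 216 212 190 171 107  72  68  33  87 154  74  69 133 135 135 152 213 211 212 213 213 214 214 215 215 216 216 216 216 217 218
[ 0.18  0.15  1.63 -0.    1.37  0.42] (array([-342.5,  -38.3,   54.9]), array([0.   , 0.   , 0.004]))
```

The lever line now measures about 119.5°, which is speed 4, and the sander hasn't moved. Now the start button.

```bash
python3 -m handwheel '[{"gripper":1,"offset":[-40,-5,0],"rotation":[0,0,0]},{"gripper":1,"offset":[-95,-10,0],"rotation":[0,0,0]},{"gripper":1,"offset":[-150,-16,0],"rotation":[0,0,0]},{"gripper":1,"offset":[-205,-22,0],"rotation":[0,0,0]},{"gripper":1,"offset":[-260,-29,0],"rotation":[0,0,0]},{"gripper":1,"offset":[-310,-35,0],"rotation":[0,0,0]},{"gripper":1,"offset":[-342,-38,20],"rotation":[0,0,0]},{"gripper":1,"offset":[-342,-38,55],"rotation":[0,0,0]}]'
python3 -m handwheel '[{"gripper":1,"offset":[0,0,5],"rotation":[0,0,0]},{"gripper":1,"offset":[0,0,12],"rotation":[0,0,0]},{"gripper":1,"offset":[0,0,18],"rotation":[0,0,0]},{"gripper":1,"offset":[0,0,22],"rotation":[0,0,0]},{"gripper":1,"offset":[0,0,25],"rotation":[0,0,0]},{"gripper":1,"offset":[0,0,27],"rotation":[0,0,0]},{"gripper":1,"offset":[0,0,27],"rotation":[0,0,0]},{"gripper":1,"offset":[0,0,27],"rotation":[0,0,0]}]'
python3 - <<'E'
from station import ctrl
from h import *
o=ctrl.get_obs(); h=np.radians(90-117.5+YAW); print(rel(o,[.4979,-.135,.048],h))
E
```

```text
t: 27.75
tool_pos: [0.498, -0.1392, 0.081]
tool_rot: [2.475, 1.928, 0.003]
contact_force: [0.3, 0.4, 0.8]
opening: 0.0003
grip_force: 0.0
t: 28.75
tool_pos: [0.4979, -0.1356, 0.0525]
tool_rot: [2.473, 1.937, 0.0]
contact_force: [0.7, -0.2, 0.2]
opening: 0.0001
grip_force: 0.0
(array([ 0.5, -0.2,  4.5]), array([0.   , 0.   , 0.002]))
```

Now press in slow steps, watching the force.

```bash
python3 -m handwheel '[{"gripper":1,"offset":[0,0,2],"rotation":[0,0,0]},{"gripper":1,"offset":[0,0,3],"rotation":[0,0,0]},{"gripper":1,"offset":[0,0,4],"rotation":[0,0,0]},{"gripper":1,"offset":[0,0,5],"rotation":[0,0,0]},{"gripper":1,"offset":[0,0,6],"rotation":[0,0,0]},{"gripper":1,"offset":[0,0,7],"rotation":[0,0,0]},{"gripper":1,"offset":[0,0,7],"rotation":[0,0,0]},{"gripper":1,"offset":[0,0,7],"rotation":[0,0,0]}]'
```

```text
t: 29.75
tool_pos: [0.4978, -0.1356, 0.0453]
tool_rot: [2.473, 1.937, -0.0]
contact_force: [-0.2, -0.6, 0.3]
opening: 0.0002
grip_force: 0.0
```

```bash
python3 -m handwheel '[{"gripper":1,"offset":[0,0,0.5],"rotation":[0,0,0]},{"gripper":1,"offset":[0,0,1],"rotation":[0,0,0]},{"gripper":1,"offset":[0,0,1.5],"rotation":[0,0,0]},{"gripper":1,"offset":[0,0,2],"rotation":[0,0,0]},{"gripper":1,"offset":[0,0,2.5],"rotation":[0,0,0]},{"gripper":1,"offset":[0,0,3],"rotation":[0,0,0]},{"gripper":1,"offset":[0,0,3],"rotation":[0,0,0]},{"gripper":1,"offset":[0,0,3],"rotation":[0,0,0]}]'
```

```text
t: 30.75
tool_pos: [0.4978, -0.1356, 0.0424]
tool_rot: [2.473, 1.937, 0.0]
contact_force: [-0.8, -0.9, 2.6]
opening: 0.0
grip_force: 1.1
```

```bash
python3 -m handwheel '[{"gripper":1,"offset":[0,0,0.5],"rotation":[0,0,0]},{"gripper":1,"offset":[0,0,1],"rotation":[0,0,0]},{"gripper":1,"offset":[0,0,1.5],"rotation":[0,0,0]},{"gripper":1,"offset":[0,0,2],"rotation":[0,0,0]},{"gripper":1,"offset":[0,0,2.5],"rotation":[0,0,0]},{"gripper":1,"offset":[0,0,3],"rotation":[0,0,0]},{"gripper":1,"offset":[0,0,3],"rotation":[0,0,0]},{"gripper":1,"offset":[0,0,3],"rotation":[0,0,0]}]'
```

```text
t: 31.75
tool_pos: [0.4979, -0.1356, 0.0395]
tool_rot: [2.473, 1.937, 0.0]
contact_force: [-2.0, 0.3, 5.3]
opening: -0.0
grip_force: 2.5
```

```bash
python3 -m handwheel '[{"gripper":1,"offset":[0,0,0.5],"rotation":[0,0,0]},{"gripper":1,"offset":[0,0,1],"rotation":[0,0,0]},{"gripper":1,"offset":[0,0,1],"rotation":[0,0,0]},{"gripper":1,"offset":[0,0,1],"rotation":[0,0,0]},{"gripper":1,"offset":[0,0,1],"rotation":[0,0,0]},{"gripper":1,"offset":[0,0,1],"rotation":[0,0,0]},{"gripper":1,"offset":[0,0,1],"rotation":[0,0,0]},{"gripper":1,"offset":[0,0,1],"rotation":[0,0,0]}]'
```

```text
t: 32.75
tool_pos: [0.4979, -0.1356, 0.0394]
tool_rot: [-2.473, -1.937, 0.0]
contact_force: [-3.6, 1.4, 10.3]
opening: -0.0
grip_force: 5.1
```

Bottomed out: the force rose from 5 to 10 N with no further travel. Releasing straight up, then clearing the arm and checking.

```bash
python3 -m handwheel '[{"gripper":1,"offset":[0,0,-3],"rotation":[0,0,0]},{"gripper":1,"offset":[0,0,-8],"rotation":[0,0,0]},{"gripper":1,"offset":[0,0,-20],"rotation":[0,0,0]},{"gripper":1,"offset":[0,0,-50],"rotation":[0,0,0]},{"gripper":1,"offset":[0,0,-95],"rotation":[0,0,0]},{"gripper":1,"offset":[40,0,-110],"rotation":[0,0,0]},{"gripper":1,"offset":[95,0,-110],"rotation":[0,0,0]},{"gripper":1,"offset":[150,0,-110],"rotation":[0,0,0]}]'
python3 -m handwheel '[{"gripper":1,"offset":[50,0,0],"rotation":[0,0,0]},{"gripper":1,"offset":[100,10,0],"rotation":[0,0,0]},{"gripper":1,"offset":[150,20,0],"rotation":[0,0,0]},{"gripper":1,"offset":[180,30,0],"rotation":[0,0,0]},{"gripper":1,"offset":[180,30,0],"rotation":[0,0,0]},{"gripper":1,"offset":[180,30,0],"rotation":[0,0,0]},{"gripper":1,"offset":[180,30,0],"rotation":[0,0,0]},{"gripper":1,"offset":[180,30,0],"rotation":[0,0,0]}]'
python3 top.py | grep -E 'th 1|^259|^26'
```

```text
t: 33.75
tool_pos: [0.5342, 0.0114, 0.1492]
tool_rot: [2.473, 1.935, 0.002]
contact_force: [0.8, -0.0, -0.5]
opening: -0.0002
grip_force: 0.0
t: 34.75
tool_pos: [0.6058, 0.1768, 0.1484]
tool_rot: [2.474, 1.936, 0.0]
contact_force: [-0.6, -0.4, -0.1]
opening: -0.0
grip_force: 0.0
14162 [ 0.5298 -0.0438] r 4.6 th 108.1
167 [ 0.561  -0.0794] r 50.8 th 148.6
461 [0.5145 0.0049] r 49.5 th 1.0
259 215 214 213 214 213 213 212 213 213 213 214 215 213 215 215 212 188  96  87 155  89 187 210 211 211 212 212 215 215 216 211 175 162 216 216 216 215 215
260 213 212 213 214 213 214 214 214 213 213 213 214 212 212 210 201 126  58 119 205  71 155 213 215 215 216 216 218 214 199 164  76 118 217 216 218 218 218
261 186 214 215 216 215 213 215 213 212 211 210 209 209 210 210 198  60  78 148 152  73 163 217 218 217 218 218 216 193 132  60 110 172 217 219 219 219 219
262 130 215 214 213 211 211 210 209 210 211 210 212 212 213 211 184  54 105 195  81  64 134 198 218 218 218 214 194 133  69 133 183 218 218 218 218 217 218
263 173 211 209 209 210 211 212 212 213 214 214 216 216 217 208 130  45 118 205  45  
[... 306 characters left out ...]
  57 121 136 152 216 216 217 218 216 216 219 217 216 216 216 215 215 214 215
266 216 218 218 219 218 219 219 218 218 217 217 218 217 210 153  45 109 177  72  67 135 136 155 217 217 218 217 217 215 214 214 213 213 213 214 215 214 213
267 219 219 218 219 218 217 218 217 216 215 214 215 214 204 125  62 116 161  49  91 138 137 154 216 215 216 215 213 213 213 214 214 215 213 212 213 214 213
268 218 217 216 216 216 214 215 214 214 213 211 187 179 166  50  81 141 116  58 121 136 134 151 213 213 213 213 212 212 212 213 213 214 214 215 214 215 216
269 214 213 213 213 212 213 215 214 212 189 169 106  72  67  35  88 152  73  66 134 134 134 152 213 212 211 212 212 213 213 214 215 214 215 216 216 217 217
```

The lever is unchanged at speed 4, the sander hasn't moved, and the arm is clear.

```bash
python3 -c "
from station import ctrl
print(ctrl.finish_job())"
```

```text
the job is handed in; nothing more can be done
None
```

The lever now rests at speed 4 (about 119.5° by the top camera against 120° nominal); I then pressed the start button to its stop at about 10 N and let it go, and the job is handed in with the sander unmoved and the arm clear.

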